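# Make up the seasoning caddies for two cook stations

### The job

Make up the two seasoning caddies for the cook stations: into the three-compartment caddy put the soy sauce dispenser, the squeeze bottle and the flour dredger, and into the two-compartment caddy the pepper mill and the spice tin, one in each compartment, in any order. Keep everything upright, set each thing down gently on the compartment's floor rather than dropping it, and leave the oil bottle, the jar and the tub standing where they are.

Things in the scene. Friction and masses are not known exactly. Their poses are not given: they have to be found in the camera images.
- caddy3: open steel condiment caddy, three square compartments in a row, 262 mm long, 90 wide, 45 high (plus 21 mm wire handles at the ends), loose, 0.25 kg per compartment. Origin: centre of its underside; x along the row, y across, z up. Walls and floor 4 mm: compartments 82 x 82 mm inside, floor at z = 4 mm, their centres on the x axis at x = -86, 0 and 86 mm.
- caddy2: open steel condiment caddy, two square compartments in a row, 176 mm long, 90 wide, 45 high (plus 21 mm wire handles at the ends), loose, 0.25 kg per compartment. Origin: centre of its underside; x along the row, y across, z up. Walls and floor 4 mm: compartments 82 x 82 mm inside, floor at z = 4 mm, their centres on the x axis at x = -43 and 43 mm.
- soy: soy sauce dispenser: small waisted amber glass bottle with a paper label and a red cap, 140 mm tall, base 60 mm across, neck 34 mm; the cap is a 40 mm cylinder from z = 110 to 140 mm, the place to grip it (a small spout sticks out at its top). Stands upright; origin at the centre of its underside, z up. 0.24 kg.
- squeeze: white plastic squeeze bottle with a pointed nozzle, rigid, 155 mm tall; body a 52 mm cylinder from z = 0 to 118 mm, then a narrower collar, the nozzle from 130 mm up. Stands upright; origin at the centre of its underside, z up. 0.20 kg.
- dredger: steel flour dredger (shaker): a plain 64 mm cylinder with a slightly domed perforated top, 95 mm tall, 65 mm across its lid ring at z = 74 to 86 mm. Stands upright; origin at the centre of its underside, z up. 0.18 kg.
- mill: dark wooden pepper mill, 155 mm tall with a small steel knob on top; base 52 mm across, waist 34 mm at mid height, head a 46 mm cylinder from z = 105 to 140 mm, the place to grip it. Stands upright; origin at the centre of its underside, z up. 0.18 kg.
- tin: rectangular spice tin with a black lid and a paper label, 62 mm along its x, 38 mm along its y, 95 mm tall. Stands upright; origin at the centre of its underside, z up. 0.12 kg.
- oil: oil bottle that stays: green glass cylinder 56 mm across with a long thin neck and black cap, 170 mm tall. Stands upright; origin at the centre of its underside, z up. 0.35 kg.
- jar: jar that stays: brown-red contents, paper label, dark metal lid, 62 mm across, 75 mm tall. Stands upright; origin at the centre of its underside, z up. 0.30 kg.
- tub: tub that stays: low round white tub with a red snap lid, 66 mm across, 50 mm tall. Stands upright; origin at the centre of its underside, z up. 0.15 kg.
There are look-alikes about, which are no part of the job. What is shaped like the mill but blue or yellow is not meant.

How it is judged:
By the outcome, as a careful person would: the job done as asked, in the order asked, and still so for the second after the job is handed in, with the robot touching nothing.
It also fails if it takes over 128 s, if anything falls off the work surface, if the arm or the gripper's body presses on something with over 40 N, if the wrist force passes 120 N, or if a joint passes its speed limit or range.

### The arm

A 6-joint arm with a two-finger parallel gripper is mounted at the origin on the work surface. World frame = base frame: x ahead of the robot, y to its left, z up, the work surface at z = 0. Lengths are in m, angles in rad, forces in N, time in s.
With the tool pointing down it reaches from about 0.3 to 0.75 m from the base axis. Payload 8.5 kg.
Tool frame: the origin (TCP) lies on the mounting face of the last link; the fingertips stand 173 mm ahead of it and the grasp point (between the pads) lies 155 mm ahead of it (bot.pinch_z is the distance from the TCP to the grasp point, in m); z points along the fingers, x is the direction in which the jaws open and shut, and the axes are right-handed (so a half turn about z gives the same grasp; the last joint's range is limited). The gripper opens to 85 mm and grips with 20 to 120 N. Pads are 22 mm wide; open, the fingers measure 114 mm over their backs; the gripper's body (76 mm by 85 mm) begins 54 mm behind the grasp point. The pads swing forward as they close: fully open they stand 13 mm farther back than shut.
Start: joints at [-1.357, 0.381, 1.297, -0, 1.464, -0.215], TCP at [0.229, -0.5, 0.405] pointing down, gripper open.
Joint ranges: [-3.11, 3.11], [-0.89, 2.33], [0.22, 2.48], [-1.42, 4.56], [0.17, 2.85], [-2.88, 2.88]. Speed limits (rad/s): [2.39, 2.39, 3.14, 3.14, 3.14, 3.14].

### API

Orientations are given as a rotation vector (axis times angle).
In Python, from cell import bot gives the robot as it stands. The module is installed in compiled form; this text tells all that it offers.
- The arm moves only by the tool apply_moves, never from a script. Its argument "increments" is one flat list of numbers, 6 for each row, row after row: the shift along the world's x, y, z in mm, then the turn, a rotation vector about the world's x, y, z in degrees. A call has 1 to 12 rows; each row shifts and turns the commanded pose from where the row before left it; what a row does not reach is not made up. A row lasts 1/8 s, in which the tool goes at most 62.5 mm and 10.7 degrees, less where a joint would pass 70% of its speed; a pose out of reach is approached as far as the arm can. A call with a gripper value outside its range is refused whole. "jaw" is the finger opening in mm, from 0 to 85.4, set as the call begins (left out, the last holds). The fingers move at their own pace and stop on an object; "grip_force" is the grip in N (left out, the last holds). Time passes only in rows, so rows that do not move let the fingers close. It gives the time, the measured TCP pose, the force and the opening at its end, in the units of the state.
- bot.sense(): the state, without advancing time (a new reading comes with each control period).
- bot.capture(name): name is "scene" or "top" or "wrist"; returns (picture, depth): 420x560x3 uint8, red, green, blue; 420x560 float32, m along the optical axis (not along the pixel's ray), 0 where there is no reading.
- bot.get_calibration(name): a dict with "fx", "fy", "cx", "cy" (pixels), "xyz" and "attitude" of the camera in the world; the wrist camera has in their place "tool_from_camera" (4x4, takes a point from camera to tool coordinates, whose origin is the TCP and whose axes are the tool frame's). Camera axes: x right, y up, looking along -z (the intrinsics and any distortion apply to the point x, -y, -z); pixel columns grow to the right and rows downward; lengths in m; the calibration is good to about 2 mm. The wrist camera is an equidistant fisheye: a pixel r from the principal point sees the ray r / f radians off the axis. A picture is of the moment at which its call begins: read the wrist's pose just before it. get_calibration takes no time and is no camera call.
- bot.finish_job(): hands the job in, once; it reports no verdict.
The state is a dict: "t": time; "joint_pos": joint angles; "joint_vel": joint speeds; "joint_torque": joint torques, N m; "tool_pos": TCP position; "tool_rot": TCP orientation; "wrist_force": force on the tool from outside, world axes, zero at the start; "wrist_torque": the same for the moment, N m; "finger_gap": finger opening in m.
Only numpy, scipy, OpenCV 4.12 (cv2) and the standard library are available. Lean on these libraries where they do the work, as an engineer would, in place of code of your own. Each camera call takes 0.05 s, during which the arm holds its last target. There are 200 camera calls.

## Working session

There is one attempt and no reset: what is moved stays moved. The work goes in short steps, Python scripts to look and compute and a tool call to move; the robot and the scene stay as the last step left them, time stands still between calls to the robot, and variables do not carry over. Pictures are saved under pics/ and viewed, about 12 in all and at most 16, crops included, and the job is handed in when it is done.

Besides the shell and the picture viewer there is one more tool, called after "Request:" as a command line: name --argument value ..., lists and objects as JSON in quotes. apply_moves: Moves the arm, as the interface text tells. Its arguments: {"type":"object","properties":{"increments":{"type":"array","items":{"type":"number"}},"jaw":{"type":"number"},"grip_force":{"type":"number"}},"required":["increments"]}

```bash
mkdir -p pics
python3 - <<'E'
from cell import bot
import cv2,numpy as np
print(bot.sense())
for n in("scene","top"):
    p,d=bot.capture(n);cv2.imwrite(f"pics/{n}0.png",p[:,:,::-1]);np.savez(f"{n}0.npz",p=p,d=d)
    print(n,bot.get_calibration(n))
print(bot.get_calibration("wrist"),bot.pinch_z)
E
```

```text
{'t': 0.0, 'joint_pos': array([-1.35727443e+00,  3.81190862e-01,  1.29825897e+00,  4.01183695e-06,
        1.46361793e+00, -2.15295454e-01]), 'joint_vel': array([-7.52437979e-05, -2.79388804e-05, -1.40169181e-03, -3.84376371e-04,
        1.96767037e-03,  5.47709131e-04]), 'joint_torque': array([ 9.23042762e-05, -4.48453653e+01, -2.31281841e+01, -1.58050020e-04,
        4.63713470e-03,  7.53382295e-06]), 'tool_pos': array([ 0.22867761, -0.50015386,  0.40411496]), 'tool_rot': array([-2.64234967e+00,  1.69735494e+00,  1.63200934e-03]), 'wrist_force': array([-0.46724587,  0.28831994,  0.5835764 ]), 'wrist_torque': array([ 0.02756756, -0.001785  , -0.06996371]), 'finger_gap': 0.08519876869351735}
scene {'fx': 519.2875129216266, 'fy': 519.2875129216266, 'cx': 273.53079129994353, 'cy': 209.35300761520122, 'xyz': array([ 1.01043365, -0.32282354,  0.94891036]), 'attitude': array([0.54185541, 0.30672229, 0.95339763])}
top {'fx': 488.7247147017162, 'fy': 488.7247147017162, 'cx': 280.4065735283262, 'cy': 208.06533378857768, 'xyz': array([0.43230938, 0.01188598, 1.15803157]), 'attitude': array([ 0.04723977, -0.04569611, -1.55645657])}
{'fx': 325.19226210127806, 'fy': 325.19226210127806, 'cx': 272.0272108183618, 'cy': 204.7901094005106, 'tool_from_camera': array([[ 9.99998621e-01, -1.66024249e-03,  4.02913379e-05,
         2.77776731e-04],
       [-1.55450834e-03, -9.44299088e-01, -3.29084816e-01,
        -8.46987582e-02],
       [ 5.84407667e-04,  3.29084300e-01, -9.44300366e-01,
         3.01750384e-02],
       [ 0.00000000e+00,  0.00000000e+00,  0.00000000e+00,
         1.00000000e+00]])} 0.1547
```

View pics/scene0.png

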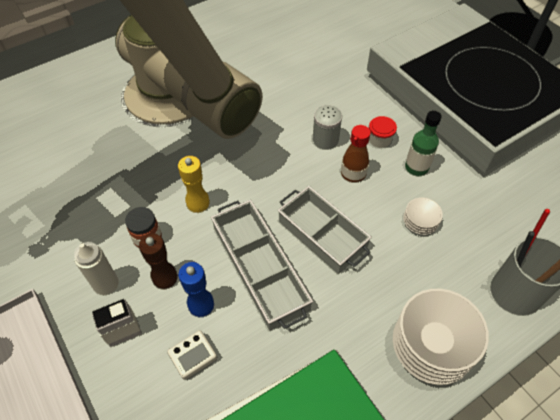

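View pics/top0.png

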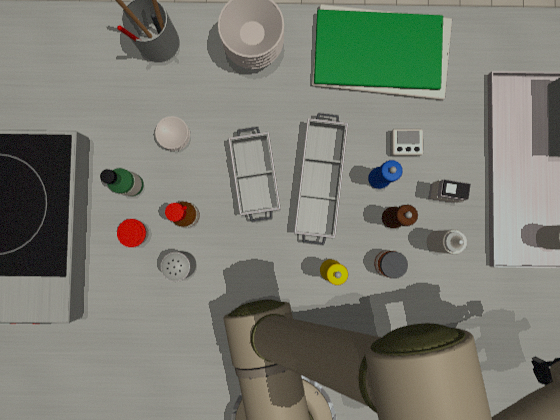

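```bash
cat > h.py <<'E'
import numpy as np,cv2
from scipy.spatial.transform import Rotation as R
from cell import bot
def cloud(n,p,d):
    c=bot.get_calibration(n);v,u=np.mgrid[:420,:560]
    P=np.stack([(u-c['cx'])/c['fx']*d,-(v-c['cy'])/c['fy']*d,-d],-1)
    W=P@R.from_rotvec(c['attitude']).as_matrix().T+c['xyz'];W[d==0]=-9
    return W
def allpts(npz=None):
    o=[]
    for n in("scene","top"):
        p,d=bot.capture(n) if npz is None else [np.load(f"{n}{npz}.npz")[k] for k in "pd"]
        o.append((p,cloud(n,p,d)))
    return o
E
python3 - <<'E'
from h import *
A=allpts("0")
W=A[1][1]
seed=dict(mill=(407,215),squeeze=(454,241),jar=(392,264),tin=(452,190),blue=(391,171),yellow=(337,273),dredger=(175,265),soy=(175,212),tub=(131,233),oil=(109,177))
band=dict(mill=(.1,.143),squeeze=(.08,.122),jar=(.06,.09),tin=(.085,.11),blue=(.1,.143),yellow=(.1,.143),dredger=(.07,.1),soy=(.113,.145),tub=(.04,.06),oil=(.15,.19))
print("table z",[np.median(a[1][...,2][(abs(a[1][...,2])<.02)]).round(4) for a in A])
for k,(u,v) in seed.items():
    s=W[v-2:v+3,u-2:u+3].reshape(-1,3);s=np.median(s[s[:,2]>.02],0)
    print(k,"seed",s.round(3),end=' ')
    for p,w in A:
        m=(w[...,2]>band[k][0])&(w[...,2]<band[k][1])&(np.hypot(w[...,0]-s[0],w[...,1]-s[1])<.05)
        q=w[m][:,:2].astype(np.float32)
        if len(q)>8:
            c,r=cv2.minEnclosingCircle(q*1000);print(len(q),np.round(c),round(r),end=' ')
            if k=='tin':print(cv2.minAreaRect(q*1000),end=' ')
    print()
for k,(u0,u1,v0,v1) in dict(c3=(292,350,108,245),c2=(225,284,122,224)).items():
    for i,(p,w) in enumerate(A):
        ref=W[v0:v1,u0:u1].reshape(-1,3)
        r=ref[(ref[:,2]>.038)&(ref[:,2]<.05)]
        lo,hi=r.min(0)-.01,r.max(0)+.01
        m=(w[...,2]>.038)&(w[...,2]<.05)&np.all((w[...,:2]>lo[:2])&(w[...,:2]<hi[:2]),-1)
        print(k,m.sum(),cv2.minAreaRect((w[m][:,:2]*1000).astype(np.float32)))
E
```

```text
table z [np.float64(0.0007), np.float64(0.0008)]
mill seed [ 0.481 -0.247  0.153] 604 [ 482. -255.] 24 382 [ 482. -251.] 23 
squeeze seed [ 0.429 -0.348  0.139] 434 [ 429. -359.] 26 213 [ 427. -356.] 26 
jar seed [ 0.377 -0.235  0.075] 683 [ 375. -241.] 31 597 [ 375. -238.] 31 
tin seed [ 0.54  -0.36   0.097] 761 [ 543. -372.] 34 ((542.3045043945312, -372.19158935546875), (62.09699630737305, 38.18938446044922), 81.33258819580078) 490 [ 541. -368.] 35 ((541.5997314453125, -368.2247619628906), (61.42631149291992, 38.37986373901367), 80.67851257324219) 
blue seed [ 0.572 -0.215  0.151] 634 [ 576. -221.] 24 367 [ 574. -219.] 23 
yellow seed [ 0.361 -0.104  0.154] 504 [ 358. -109.] 24 349 [ 357. -106.] 23 
dredger seed [0.369 0.24  0.095] 566 [363. 237.] 35 703 [365. 242.] 33 
soy seed [0.481 0.233 0.142] 361 [483. 229.] 25 322 [482. 232.] 23 
tub seed [0.437 0.351 0.051] 490 [436. 349.] 35 664 [437. 352.] 33 
oil seed [0.549 0.362 0.171] 206 [551. 364.] 15 202 [551. 367.] 15 
c3 1347 ((569.8589477539062, -80.7967758178711), (95.14130401611328, 302.4825439453125), 84.2109146118164)
c3 963 ((568.8988037109375, -78.32736206054688), (94.58935546875, 302.3134460449219), 84.07147979736328)
c2 967 ((577.5830078125, 72.85690307617188), (214.928955078125, 96.78060913085938), 9.432760238647461)
c2 699 ((576.9978637695312, 75.13068389892578), (216.58111572265625, 94.31120300292969), 9.558653831481934)
```

Request:
apply_moves --increments '[40, 28, 5, 0, 0, -7.7, 40, 28, 5, 0, 0, -7.7, 40, 28, 5, 0, 0, -7.7, 40, 28, 5, 0, 0, -7.5, 39, 31, 5, 0, 0, 0, 0, 0, 0, 0, 0, 0, 0, 0, 0, 0, 0, 0]' --jaw 85 --grip_force 40

```text
t: 0.98
tool_pos: [0.4275, -0.3574, 0.4293]
tool_rot: [2.102, -2.335, -0.001]
wrist_force: [-0.4, 0.0, -0.3]
finger_gap: 0.0851
```

```bash
cat >> h.py <<'E'
def wrist(name):
    s=bot.sense();p,d=bot.capture("wrist");c=bot.get_calibration("wrist")
    cv2.imwrite(f"pics/{name}.png",p[:,:,::-1])
    v,u=np.mgrid[:420,:560];x=(u-c['cx']);y=(v-c['cy']);r=np.hypot(x,y)+1e-9;th=r/c['fx']
    t=np.tan(th);P=np.stack([x/r*t*d,-y/r*t*d,-d],-1)
    T=c['tool_from_camera'];P=P@T[:3,:3].T+T[:3,3]
    W=P@R.from_rotvec(s['tool_rot']).as_matrix().T+s['tool_pos'];W[d==0]=-9
    return s,p,W
def yaw(s): x=R.from_rotvec(s['tool_rot']).as_matrix()[:,0];return np.degrees(np.arctan2(x[1],x[0]))
def circ(W,xy,lo,hi,rad=.05):
    m=(W[...,2]>lo)&(W[...,2]<hi)&(np.hypot(W[...,0]-xy[0],W[...,1]-xy[1])<rad)
    q=(W[m][:,:2]*1000).astype(np.float32)
    c,r=cv2.minEnclosingCircle(q);print(len(q),np.round(c,1),round(r,1),cv2.minAreaRect(q))
E
python3 - <<'E'
from h import *
s,p,W=wrist("w1");print(s['tool_pos'],yaw(s),R.from_rotvec(s['tool_rot']).as_matrix()[:,2])
circ(W,(.428,-.3575),.06,.118)
circ(W,(.428,-.3575),.118,.16)
E
```

```text
[ 0.42745394 -0.35740119  0.42931868] -96.019310785352 [-7.91742956e-04  4.24552585e-04 -9.99999596e-01]
669 [ 428.1 -357.1] 25.9 ((434.08465576171875, -357.5826721191406), (51.200096130371094, 38.16501998901367), 83.01801300048828)
2278 [ 427.4 -357.1] 25.3 ((428.42962646484375, -357.5495300292969), (49.460487365722656, 46.42768859863281), 40.75220489501953)
```

View pics/w1.png

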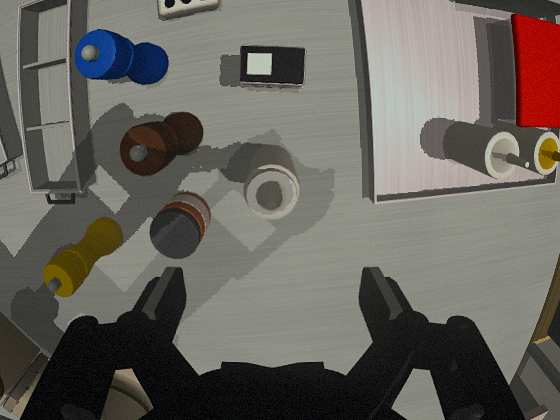

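The wrist view shows the squeeze bottle at pixel (271,190), centred between the open fingers. Jar (180,230) and mill (150,150) are clear. I'll descend and grip.

Request:
apply_moves --increments '[0, 0, -50, 0, 0, 0, 0, 0, -50, 0, 0, 0, 0, 0, -45, 0, 0, 0, 0, 0, -20, 0, 0, 0, 0, 0, 0, 0, 0, 0]'

```text
t: 1.65
tool_pos: [0.4267, -0.358, 0.2634]
tool_rot: [-2.099, 2.337, 0.005]
wrist_force: [0.1, 0.5, 1.1]
finger_gap: 0.0853
```

Request:
apply_moves --increments '[0, 0, 0, 0, 0, 0, 0, 0, 0, 0, 0, 0, 0, 0, 0, 0, 0, 0, 0, 0, 0, 0, 0, 0, 0, 0, 0, 0, 0, 0]' --jaw 40 --grip_force 40

```text
t: 2.28
tool_pos: [0.4278, -0.3573, 0.2661]
tool_rot: [2.101, -2.335, 0.004]
wrist_force: [-0.8, 1.3, 6.4]
finger_gap: 0.051
```

Request:
apply_moves --increments '[0, 0, 15, 0, 0, 0, 0, 0, 45, 0, 0, 0, 0, 0, 60, 0, 0, 0, 0, 0, 45, 0, 0, 0, 0, 0, 12, 0, 0, 0, 0, 0, 0, 0, 0, 0]'

```text
t: 3.02
tool_pos: [0.4275, -0.357, 0.4416]
tool_rot: [2.101, -2.335, -0.0]
wrist_force: [-0.6, -0.9, -2.5]
finger_gap: 0.051
```

Request:
apply_moves --increments '[10, 20, 0, 0, 0, 0, 22, 43, 0, 0, 0, 0, 27, 53, 0, 0, 0, 0, 27, 53, 0, 0, 0, 0, 27, 53, 0, 0, 0, 0, 18, 36, 0, 0, 0, 0, 10, 20, 0, 0, 0, 0, 0, 0, 0, 0, 0, 0, 0, 0, 0, 0, 0, 0]'

```text
t: 4.15
tool_pos: [0.5686, -0.0798, 0.4405]
tool_rot: [2.1, -2.335, -0.003]
wrist_force: [0.9, -0.4, -0.8]
finger_gap: 0.0511
```

Run:
```python
from h import *
s,p,W=wrist("w2");print(s['tool_pos'],yaw(s),s['wrist_force'],s['finger_gap'])
circ(W,(.569,-.0795),.038,.05,.2)
p,d=bot.capture("top");w=cloud("top",p,d);circ(w,(.569,-.0795),.20,.3,.045)
```

```text
[ 0.56855724 -0.0798285   0.44047173] -96.05629653161724 [ 0.90797324 -0.39410374 -0.76692892] 0.051056236653653435
5310 [568.5 -79.2] 199.7 ((593.2826538085938, -72.55921936035156), (385.45135498046875, 252.83377075195312), 89.61299133300781)
236 [556.3 -67.4] 28.3 ((554.2049560546875, -66.09785461425781), (55.69432067871094, 15.536322593688965), 57.598995208740234)
```

View pics/w2.png

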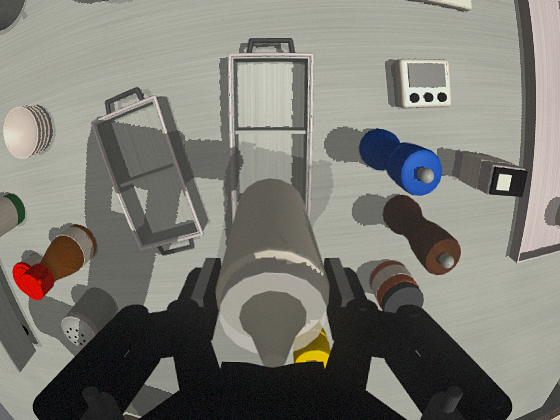

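The bottle is held upright and sits in line with caddy3's row (columns 230–313). Lowering it.

Request:
apply_moves --increments '[0, 0, -20, 0, 0, 0, 0, 0, -45, 0, 0, 0, 0, 0, -50, 0, 0, 0, 0, 0, -30, 0, 0, 0, 0, 0, -15, 0, 0, 0, 0, 0, 0, 0, 0, 0, 0, 0, 0, 0, 0, 0]'

```text
t: 5.12
tool_pos: [0.5689, -0.0794, 0.2831]
tool_rot: [-2.1, 2.335, -0.003]
wrist_force: [-0.6, 0.3, -1.2]
finger_gap: 0.051
```

Request:
apply_moves --increments '[0, 0, -3, 0, 0, 0, 0, 0, -2, 0, 0, 0, 0, 0, -2, 0, 0, 0, 0, 0, -1, 0, 0, 0, 0, 0, 0, 0, 0, 0]'

```text
t: 5.75
tool_pos: [0.5687, -0.0792, 0.2736]
tool_rot: [2.101, -2.335, -0.0]
wrist_force: [-0.3, -1.0, -1.6]
finger_gap: 0.0511
```

Request:
apply_moves --increments '[0, 0, -1, 0, 0, 0, 0, 0, -1, 0, 0, 0, 0, 0, -1, 0, 0, 0, 0, 0, 0, 0, 0, 0]'

```text
t: 6.25
tool_pos: [0.5687, -0.0792, 0.2706]
tool_rot: [2.101, -2.335, -0.0]
wrist_force: [-0.5, -1.2, -2.0]
finger_gap: 0.051
```

Request:
apply_moves --increments '[0, 0, -1, 0, 0, 0, 0, 0, -1, 0, 0, 0, 0, 0, 0, 0, 0, 0]'

```text
t: 6.62
tool_pos: [0.5688, -0.0791, 0.2702]
tool_rot: [-2.101, 2.334, -0.003]
wrist_force: [-1.9, 1.1, 8.5]
finger_gap: 0.0506
```

Request:
apply_moves --increments '[0, 0, 0, 0, 0, 0, 0, 0, 0, 0, 0, 0, 0, 0, 0, 0, 0, 0, 0, 0, 0, 0, 0, 0, 0, 0, 15, 0, 0, 0, 0, 0, 40, 0, 0, 0, 0, 0, 55, 0, 0, 0, 0, 0, 55, 0, 0, 0, 0, 0, 6, 0, 0, 0, 0, 0, 0, 0, 0, 0]' --jaw 85

```text
t: 7.88
tool_pos: [0.5684, -0.0791, 0.4401]
tool_rot: [-2.101, 2.335, -0.001]
wrist_force: [-0.5, 0.2, -1.0]
finger_gap: 0.0847
```

Request:
apply_moves --increments '[-7, 24, 0, 0, 0, 0, -14, 50, 0, 0, 0, 0, -16, 57, 0, 0, 0, 0, -16, 57, 0, 0, 0, 0, -16, 57, 0, 0, 0, 0, -12, 44, 0, 0, 0, 0, -6, 20, 0, 0, 0, 0, 0, 0, 0, 0, 0, 0, 0, 0, 0, 0, 0, 0]'

```text
t: 9.0
tool_pos: [0.4815, 0.2297, 0.4391]
tool_rot: [2.101, -2.334, -0.001]
wrist_force: [0.3, 0.4, 0.2]
finger_gap: 0.0848
```

Run:
```python
from h import *
s,p,W=wrist("w3");print(s['tool_pos'],yaw(s))
circ(W,(.482,.230),.112,.130,.05);circ(W,(.482,.230),.130,.15,.05);circ(W,(.482,.230),.02,.1,.08)
circ(W,(.364,.2395),.07,.1,.05)
p,d=bot.capture("top");w=cloud("top",p,d)
circ(w,(.568,-.079),.08,.122,.05)
m=(w[...,2]>.038)&(w[...,2]<.05)&(abs(w[...,0]-.569)<.17)&(abs(w[...,1]+.0795)<.065)
print(cv2.minAreaRect((w[m][:,:2]*1000).astype(np.float32)))
```

```text
[0.48146251 0.22971662 0.43913728] -96.02689203845648
154 [489.  234.9] 18.6 ((495.30633544921875, 234.71156311035156), (37.155975341796875, 12.570500373840332), 87.83824920654297)
1707 [482.9 231.6] 24.1 ((481.5970153808594, 234.47039794921875), (41.65343475341797, 39.23524475097656), 70.17028045654297)
1325 [481.6 235.2] 30.8 ((491.1521911621094, 234.6052703857422), (60.270042419433594, 41.72148132324219), 88.271240234375)
2287 [364.6 241.8] 33.1 ((365.16290283203125, 241.77630615234375), (63.090972900390625, 64.8827133178711), 51.198951721191406)
104 [568.7 -78.1] 25.8 ((567.6524658203125, -77.37300109863281), (50.337158203125, 48.827152252197266), 53.37628173828125)
((568.3754272460938, -78.19837188720703), (94.55825805664062, 302.62054443359375), 84.00193786621094)
```

View pics/w3.png

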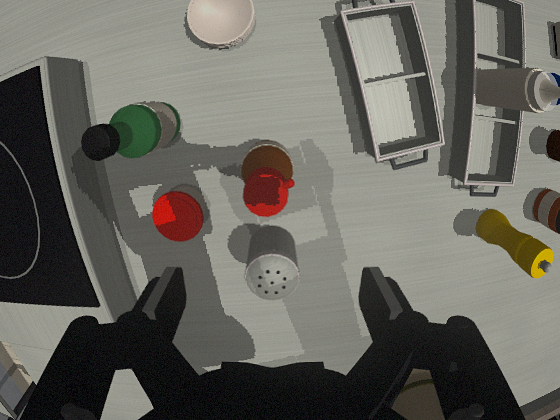

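Squeeze bottle stands centred in the middle compartment. Soy cap is at (265,195) with its spout pointing right (290,183), i.e. along the jaw axis, so I turn the jaws 60° away.

Request:
apply_moves --increments '[0, 1, -10, 0, 0, 10, 0, 1, -10, 0, 0, 10, 0, 1, -10, 0, 0, 10, 0.5, 1, -10, 0, 0, 10, 0, 1, -10, 0, 0, 10, 0, 0, -10, 0, 0, 10, 0, 0, -35, 0, 0, 0, 0, 0, -40, 0, 0, 0, 0, 0, -18, 0, 0, 0, 0, 0, -9, 0, 0, 0, 0, 0, 0, 0, 0, 0]'

```text
t: 10.48
tool_pos: [0.4824, 0.2344, 0.2777]
tool_rot: [2.987, -0.973, -0.0]
wrist_force: [0.6, 0.0, 0.3]
finger_gap: 0.0851
```

Request:
apply_moves --increments '[0, 0, 0, 0, 0, 0, 0, 0, 0, 0, 0, 0, 0, 0, 0, 0, 0, 0, 0, 0, 0, 0, 0, 0, 0, 0, 0, 0, 0, 0, 0, 0, 0, 0, 0, 0]' --jaw 25

```text
t: 11.22
tool_pos: [0.4822, 0.2349, 0.2784]
tool_rot: [-2.987, 0.971, -0.001]
wrist_force: [-1.9, 0.7, 6.4]
finger_gap: 0.0389
```

Request:
apply_moves --increments '[0, 0, 15, 0, 0, 0, 0, 0, 40, 0, 0, 0, 0, 0, 45, 0, 0, 0, 0, 0, 20, 0, 0, 0, 0, 0, 0, 0, 0, 0]'

```text
t: 11.85
tool_pos: [0.482, 0.2347, 0.3992]
tool_rot: [-2.986, 0.971, -0.004]
wrist_force: [-0.0, -0.0, -3.0]
finger_gap: 0.0389
```

Request:
apply_moves --increments '[10, -20, 0, 0, 0, -6, 20, -38, 0, 0, 0, -8, 26, -48, 0, 0, 0, -8, 26, -48, 0, 0, 0, -8, 26, -49, 0, 0, 0, -8, 26, -49, 0, 0, 0, -8, 20, -38, 0, 0, 0, -8, 13, -23, 0, 0, 0, -6, 5, -10, 0, 0, 0, 0, 0, 0, 0, 0, 0, 0, 0, 0, 0, 0, 0, 0]'

```text
t: 13.22
tool_pos: [0.6539, -0.0871, 0.3976]
tool_rot: [2.104, -2.333, -0.001]
wrist_force: [-0.5, 0.4, -2.9]
finger_gap: 0.0392
```

Run:
```python
from h import *
s,p,W=wrist("w4");print(s['tool_pos'],yaw(s),s['wrist_force'],s['finger_gap'])
```

```text
[ 0.65385482 -0.08708941  0.39762957] -95.90289831070999 [-0.47668396  0.40634184 -2.86542058] 0.039230806171742315
```

View pics/w4.png

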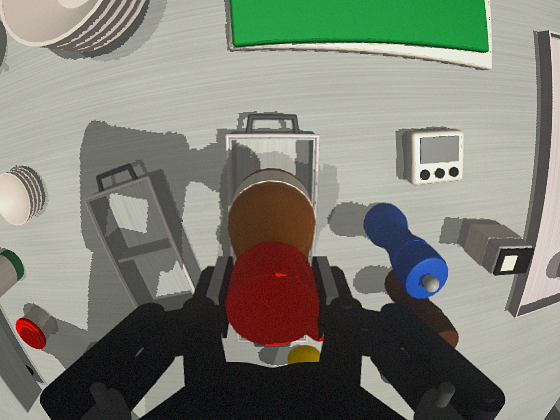

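Soy bottle hangs upright, centred over the far compartment. Lowering.

Request:
apply_moves --increments '[0, 0, -20, 0, 0, 0, 0, 0, -40, 0, 0, 0, 0, 0, -30, 0, 0, 0, 0, 0, -15, 0, 0, 0, 0, 0, -5, 0, 0, 0, 0, 0, -2, 0, 0, 0, 0, 0, -1, 0, 0, 0, 0, 0, -1, 0, 0, 0, 0, 0, 0, 0, 0, 0]'

```text
t: 14.4
tool_pos: [0.6542, -0.0882, 0.284]
tool_rot: [-2.101, 2.335, -0.0]
wrist_force: [0.5, -0.7, -2.9]
finger_gap: 0.0391
```

Request:
apply_moves --increments '[0, 0, -1, 0, 0, 0, 0, 0, -1, 0, 0, 0, 0, 0, 0, 0, 0, 0]'

```text
t: 14.78
tool_pos: [0.6542, -0.0881, 0.2824]
tool_rot: [-2.101, 2.335, -0.002]
wrist_force: [0.1, 0.7, 3.8]
finger_gap: 0.0391
```

Request:
apply_moves --increments '[0, 0, 0, 0, 0, 0, 0, 0, 0, 0, 0, 0, 0, 0, 0, 0, 0, 0, 0, 0, 0, 0, 0, 0, 0, 0, 15, 0, 0, 0, 0, 0, 40, 0, 0, 0, 0, 0, 50, 0, 0, 0, 0, 0, 15, 0, 0, 0, 0, 0, 0, 0, 0, 0]' --jaw 85

```text
t: 15.9
tool_pos: [0.654, -0.0881, 0.4028]
tool_rot: [-2.101, 2.334, -0.003]
wrist_force: [0.1, 0.1, -0.3]
finger_gap: 0.085
```

Request:
apply_moves --increments '[-15, 17, 0, 0, 0, 0, -32, 36, 0, 0, 0, 0, -36, 41, 0, 0, 0, 0, -36, 41, 0, 0, 0, 0, -36, 41, 0, 0, 0, 0, -36, 41, 0, 0, 0, 0, -36, 41, 0, 0, 0, 0, -34, 39, 0, 0, 0, 0, -20, 23, 0, 0, 0, 0, -8.5, 9, 0, 0, 0, 0, 0, 0, 0, 0, 0, 0, 0, 0, 0, 0, 0, 0]'

```text
t: 17.4
tool_pos: [0.3655, 0.2402, 0.4014]
tool_rot: [2.1, -2.336, -0.0]
wrist_force: [0.8, 0.4, 0.5]
finger_gap: 0.0849
```

Run:
```python
from h import *
s,p,W=wrist("w5");print(s['tool_pos'],yaw(s))
circ(W,(.3645,.241),.07,.1,.05)
```

```text
[0.36545054 0.24020446 0.40136811] -96.09341900088714
3802 [364.5 241.9] 32.6 ((365.05291748046875, 241.63482666015625), (64.45738983154297, 63.22158432006836), 81.4171142578125)
```

View pics/w5.png

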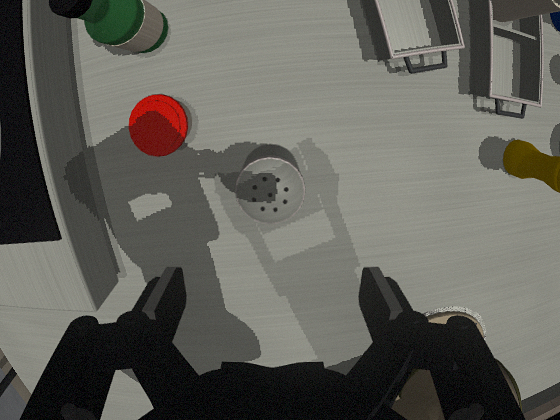

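Dredger at (272,188), centred between the fingers. Descending.

Request:
apply_moves --increments '[-0.5, 1.3, -40, 0, 0, 0, 0, 0, -50, 0, 0, 0, 0, 0, -50, 0, 0, 0, 0, 0, -28, 0, 0, 0, 0, 0, -11, 0, 0, 0, 0, 0, 0, 0, 0, 0]'

```text
t: 18.2
tool_pos: [0.3647, 0.2419, 0.2227]
tool_rot: [2.1, -2.336, -0.0]
wrist_force: [0.6, 0.5, -0.5]
finger_gap: 0.0852
```

Request:
apply_moves --increments '[0, 0, 0, 0, 0, 0, 0, 0, 0, 0, 0, 0, 0, 0, 0, 0, 0, 0, 0, 0, 0, 0, 0, 0, 0, 0, 0, 0, 0, 0]' --jaw 50

```text
t: 18.82
tool_pos: [0.3644, 0.2422, 0.224]
tool_rot: [-2.1, 2.333, -0.002]
wrist_force: [-0.9, 0.2, 5.6]
finger_gap: 0.0637
```

Request:
apply_moves --increments '[0, 0, 15, 0, 0, 0, 0, 0, 45, 0, 0, 0, 0, 0, 50, 0, 0, 0, 0, 0, 20, 0, 0, 0, 0, 0, 0, 0, 0, 0]'

```text
t: 19.45
tool_pos: [0.3639, 0.2421, 0.3543]
tool_rot: [-2.099, 2.332, -0.003]
wrist_force: [-0.4, 0.5, -2.1]
finger_gap: 0.0634
```

Request:
apply_moves --increments '[7, -18, 0, 0, 0, 0, 15, -40, 0, 0, 0, 0, 19, -50, 0, 0, 0, 0, 20, -52, 0, 0, 0, 0, 20, -52, 0, 0, 0, 0, 19, -50, 0, 0, 0, 0, 13, -34, 0, 0, 0, 0, 6.5, -16.5, 0, 0, 0, 0, 0, 0, 0, 0, 0, 0, 0, 0, 0, 0, 0, 0]'

```text
t: 20.7
tool_pos: [0.4832, -0.0693, 0.3524]
tool_rot: [2.103, -2.334, -0.002]
wrist_force: [0.6, -0.2, -1.9]
finger_gap: 0.0637
```

Run:
```python
from h import *
s,p,W=wrist("w6");print(s['tool_pos'],yaw(s),s['wrist_force'],s['finger_gap'])
for f in(.0,):
    m=(W[...,2]>.038)&(W[...,2]<.05)&(abs(W[...,0]-.569)<.17)&(abs(W[...,1]+.0795)<.065)
    print(cv2.minAreaRect((W[m][:,:2]*1000).astype(np.float32)))
```

```text
[ 0.48324738 -0.06926686  0.35243353] -95.97256566223771 [ 0.57905547 -0.22715946 -1.88888238] 0.06368403130352354
((552.5772705078125, -76.54200744628906), (95.0442123413086, 202.84556579589844), 84.1219253540039)
```

View pics/w6.png

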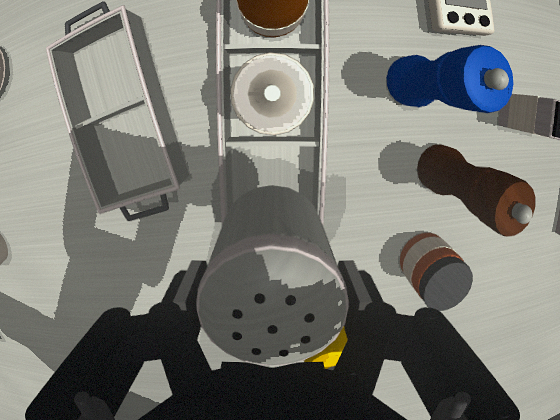

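Dredger aligned with the near compartment (columns 222–322), soy and squeeze upright ahead. Lowering.

Request:
apply_moves --increments '[0, -0.5, -20, 0, 0, 0, 0, 0, -40, 0, 0, 0, 0, 0, -35, 0, 0, 0, 0, 0, -16, 0, 0, 0, 0, 0, -7, 0, 0, 0, 0, 0, -3, 0, 0, 0, 0, 0, -1, 0, 0, 0, 0, 0, 0, 0, 0, 0]'

```text
t: 21.75
tool_pos: [0.4837, -0.0708, 0.2312]
tool_rot: [-2.101, 2.335, -0.001]
wrist_force: [-0.2, -0.5, -1.8]
finger_gap: 0.0638
```

Request:
apply_moves --increments '[0, 0, -1, 0, 0, 0, 0, 0, -1, 0, 0, 0, 0, 0, 0, 0, 0, 0]'

```text
t: 22.12
tool_pos: [0.4837, -0.0709, 0.2287]
tool_rot: [2.101, -2.335, -0.0]
wrist_force: [0.7, 0.1, -2.0]
finger_gap: 0.0637
```

Request:
apply_moves --increments '[0, 0, -1, 0, 0, 0, 0, 0, 0, 0, 0, 0]'

```text
t: 22.38
tool_pos: [0.4836, -0.0709, 0.2281]
tool_rot: [-2.101, 2.335, -0.001]
wrist_force: [-2.4, 0.1, 3.8]
finger_gap: 0.0638
```

Request:
apply_moves --increments '[0, 0, 0, 0, 0, 0, 0, 0, 0, 0, 0, 0, 0, 0, 0, 0, 0, 0, 0, 0, 0, 0, 0, 0, 0, 0, 15, 0, 0, 0, 0, 0, 40, 0, 0, 0, 0, 0, 55, 0, 0, 0, 0, 0, 45, 0, 0, 0, 0, 0, 17, 0, 0, 0, 0, 0, 0, 0, 0, 0]' --jaw 85

```text
t: 23.62
tool_pos: [0.4836, -0.0708, 0.4006]
tool_rot: [-2.101, 2.334, -0.003]
wrist_force: [0.7, 0.3, -0.4]
finger_gap: 0.0851
```

Request:
apply_moves --increments '[0, -20, 0, 0, 0, 4, 0, -45, 0, 0, 0, 5, 0, -50, 0, 0, 0, 6, -0.5, -45, 0, 0, 0, 0.5, 0, -21, 0, 0, 0, 0, 0, 0, 0, 0, 0, 0, 0, 0, 0, 0, 0, 0]'

```text
t: 24.5
tool_pos: [0.4833, -0.2508, 0.3993]
tool_rot: [-2.398, 2.029, 0.002]
wrist_force: [-0.3, 0.6, 0.5]
finger_gap: 0.0854
```

Run:
```python
from h import *
s,p,W=wrist("w7");print(s['tool_pos'],yaw(s))
circ(W,(.482,-.2525),.10,.145,.05);circ(W,(.542,-.370),.08,.105,.05)
```

```text
[ 0.48328496 -0.25081718  0.39933587] -80.48532576000107
2818 [ 481.9 -251.5] 23.1 ((482.3531799316406, -251.25701904296875), (45.024356842041016, 45.32276153564453), 57.909149169921875)
2559 [ 541.4 -368.4] 34.5 ((541.6800537109375, -368.3997497558594), (61.22831726074219, 38.71604919433594), 82.010986328125)
```

View pics/w7.png

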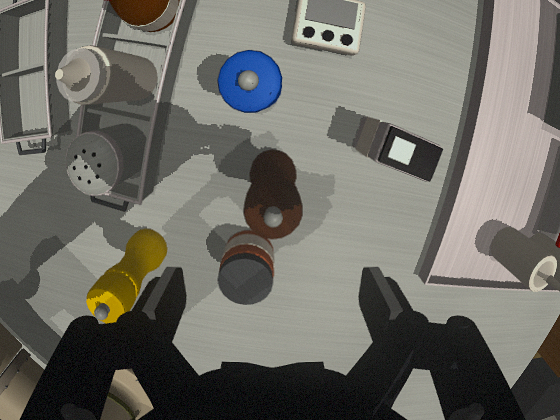

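Dark mill at (272,208), centred; the dredger also stands in its compartment (95,165). Descending on the mill.

Request:
apply_moves --increments '[-1.2, -0.6, -30, 0, 0, 0, 0, 0, -45, 0, 0, 0, 0, 0, -35, 0, 0, 0, 0, 0, -13, 0, 0, 0, 0, 0, 0, 0, 0, 0]'

```text
t: 25.18
tool_pos: [0.4822, -0.2521, 0.2769]
tool_rot: [-2.398, 2.03, 0.0]
wrist_force: [-0.3, -0.2, 0.9]
finger_gap: 0.085
```

Request:
apply_moves --increments '[0, 0, 0, 0, 0, 0, 0, 0, 0, 0, 0, 0, 0, 0, 0, 0, 0, 0, 0, 0, 0, 0, 0, 0, 0, 0, 0, 0, 0, 0, 0, 0, 0, 0, 0, 0]' --jaw 30

```text
t: 25.92
tool_pos: [0.4821, -0.2524, 0.2779]
tool_rot: [-2.397, 2.03, -0.003]
wrist_force: [0.1, 1.2, 5.7]
finger_gap: 0.0448
```

Request:
apply_moves --increments '[0, 0, 15, 0, 0, 0, 0, 0, 45, 0, 0, 0, 0, 0, 60, 0, 0, 0, 0, 0, 45, 0, 0, 0, 0, 0, 10, 0, 0, 0, 0, 0, 0, 0, 0, 0]'

```text
t: 26.68
tool_pos: [0.4818, -0.2524, 0.4516]
tool_rot: [2.397, -2.031, -0.0]
wrist_force: [0.5, -0.1, -2.3]
finger_gap: 0.0454
```

Request:
apply_moves --increments '[3, 18, 0, 0, 0, 0, 7, 42, 0, 0, 0, 0, 9, 54, 0, 0, 0, 0, 9, 54, 0, 0, 0, 0, 9, 54, 0, 0, 0, 0, 8, 50, 0, 0, 0, 0, 5, 32, 0, 0, 0, 0, 3, 15.5, 0, 0, 0, 0, 0, 0, 0, 0, 0, 0, 0, 0, 0, 0, 0, 0]'

```text
t: 27.92
tool_pos: [0.535, 0.0661, 0.4514]
tool_rot: [2.396, -2.031, -0.001]
wrist_force: [0.4, -0.3, -0.9]
finger_gap: 0.045
```

Run:
```python
from h import *
s,p,W=wrist("w8");print(s['tool_pos'],yaw(s),s['wrist_force'],s['finger_gap'])
r=np.array([.986,.165]);n=np.array([-.165,.986]);q=W[...,:2]-[.5773,.074]
a=q@r;b=q@n
m=(W[...,2]>.036)&(W[...,2]<.05)&(abs(a)<.13)&(abs(b)<.062)
A,B=a[m],b[m];print(m.sum(),A.min(),A.max(),B.min(),B.max(),cv2.minAreaRect((W[m][:,:2]*1000).astype(np.float32)))
k=abs(A)<.12
print("side walls",[np.median(B[(B>lo)&(B<hi)]).round(4) for lo,hi in((-.06,-.03),(.03,.06))],"mid wall a",np.median(A[(abs(B)<.03)&(abs(A)<.02)]).round(4))
```

```text
[0.534978   0.06612218 0.4513936 ] -80.59208357523843 [ 0.39126381 -0.33963444 -0.92223039] 0.044974419698704395
2856 -0.08935762822353276 0.10819789224085484 -0.04657978449878398 0.048765511250869656 ((586.4148559570312, 76.62919616699219), (197.60768127441406, 95.37378692626953), 9.495635986328125)
side walls [np.float64(-0.0421), np.float64(0.0442)] mid wall a -0.0003
```

View pics/w8.png

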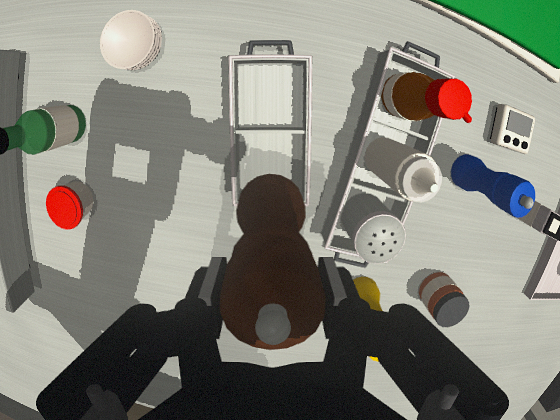

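Mill is upright over caddy2's near compartment (columns 230–308); caddy3 holds all three. Lowering with a 2 mm correction in y.

Request:
apply_moves --increments '[0, 1.5, -20, 0, 0, 0, 0, 0, -45, 0, 0, 0, 0, 0, -50, 0, 0, 0, 0, 0, -30, 0, 0, 0, 0, 0, -13, 0, 0, 0, 0, 0, -6, 0, 0, 0, 0, 0, -2, 0, 0, 0, 0, 0, -1, 0, 0, 0, 0, 0, 0, 0, 0, 0]'

```text
t: 29.1
tool_pos: [0.535, 0.0685, 0.2853]
tool_rot: [-2.397, 2.03, -0.001]
wrist_force: [0.2, -0.1, -1.5]
finger_gap: 0.0449
```

Request:
apply_moves --increments '[0, 0, -1, 0, 0, 0, 0, 0, -1, 0, 0, 0, 0, 0, 0, 0, 0, 0]'

```text
t: 29.48
tool_pos: [0.535, 0.0685, 0.2826]
tool_rot: [2.397, -2.031, -0.0]
wrist_force: [0.2, -0.3, -2.8]
finger_gap: 0.0448
```

Request:
apply_moves --increments '[0, 0, -1, 0, 0, 0, 0, 0, 0, 0, 0, 0]'

```text
t: 29.72
tool_pos: [0.535, 0.0685, 0.282]
tool_rot: [-2.397, 2.03, -0.001]
wrist_force: [-0.2, 0.8, 1.5]
finger_gap: 0.045
```

Request:
apply_moves --increments '[0, 0, 0, 0, 0, 0, 0, 0, 0, 0, 0, 0, 0, 0, 0, 0, 0, 0, 0, 0, 0, 0, 0, 0, 0, 0, 15, 0, 0, 0, 0, 0, 40, 0, 0, 0, 0, 0, 50, 0, 0, 0, 0, 0, 20, 0, 0, 0, 0, 0, 0, 0, 0, 0]' --jaw 85

```text
t: 30.85
tool_pos: [0.5347, 0.0686, 0.4088]
tool_rot: [-2.395, 2.029, -0.005]
wrist_force: [0.1, -0.7, -0.4]
finger_gap: 0.0851
```

Request:
apply_moves --increments '[0, -20, 0, 0, 0, -3, 1, -48, 0, 0, 0, -5, 1, -58, 0, 0, 0, -5, 1, -58, 0, 0, 0, -4.5, 1, -58, 0, 0, 0, 0, 1, -58, 0, 0, 0, 0, 1, -58, 0, 0, 0, 0, 0.5, -50, 0, 0, 0, 0, 0, -29, 0, 0, 0, 0, 0, 0, 0, 0, 0, 0, 0, 0, 0, 0, 0, 0]'

```text
t: 32.22
tool_pos: [0.5416, -0.3678, 0.406]
tool_rot: [-2.061, 2.371, 0.003]
wrist_force: [0.5, 0.8, -0.0]
finger_gap: 0.0848
```

Run:
```python
from h import *
s,p,W=wrist("w9");print(s['tool_pos'],yaw(s))
circ(W,(.542,-.3685),.08,.105,.05)
```

```text
[ 0.54157273 -0.36784093  0.40597894] -98.0084564201422
2798 [ 542.1 -370.1] 35.1 ((542.5476684570312, -369.8824157714844), (62.63026809692383, 36.30130386352539), 81.78269958496094)
```

View pics/w9.png

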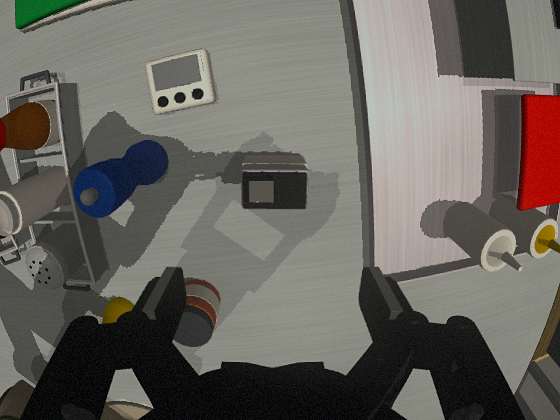

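Tin at (275,185), square to the jaws. Descending.

Request:
apply_moves --increments '[0.5, -2, -40, 0, 0, 0, 0, 0, -50, 0, 0, 0, 0, 0, -50, 0, 0, 0, 0, 0, -32, 0, 0, 0, 0, 0, -12, 0, 0, 0, 0, 0, 0, 0, 0, 0]'

```text
t: 33.02
tool_pos: [0.5423, -0.37, 0.2231]
tool_rot: [-2.061, 2.371, -0.0]
wrist_force: [-0.3, 0.1, 2.3]
finger_gap: 0.0847
```

Request:
apply_moves --increments '[0, 0, 0, 0, 0, 0, 0, 0, 0, 0, 0, 0, 0, 0, 0, 0, 0, 0, 0, 0, 0, 0, 0, 0, 0, 0, 0, 0, 0, 0]' --jaw 48

```text
t: 33.65
tool_pos: [0.5422, -0.3706, 0.2245]
tool_rot: [-2.06, 2.371, -0.005]
wrist_force: [0.5, 1.0, 5.4]
finger_gap: 0.0618
```

Request:
apply_moves --increments '[0, 0, 15, 0, 0, 0, 0, 0, 45, 0, 0, 0, 0, 0, 60, 0, 0, 0, 0, 0, 45, 0, 0, 0, 0, 0, 10, 0, 0, 0, 0, 0, 0, 0, 0, 0]'

```text
t: 34.4
tool_pos: [0.5418, -0.3703, 0.3976]
tool_rot: [2.06, -2.372, -0.0]
wrist_force: [-0.3, 0.2, -2.4]
finger_gap: 0.0614
```

Request:
apply_moves --increments '[3, 18, 0, 0, 0, 2, 7, 43, 0, 0, 0, 3, 10, 57, 0, 0, 0, 3, 10, 57, 0, 0, 0, 3, 10, 57, 0, 0, 0, 3, 10, 57, 0, 0, 0, 2.5, 10, 57, 0, 0, 0, 1, 9, 54, 0, 0, 0, 0, 6, 35, 0, 0, 0, 0, 2.7, 17, 0, 0, 0, 0, 0, 0, 0, 0, 0, 0, 0, 0, 0, 0, 0, 0]'

```text
t: 35.9
tool_pos: [0.6196, 0.0804, 0.3974]
tool_rot: [2.396, -2.031, -0.001]
wrist_force: [-0.3, -0.5, -0.5]
finger_gap: 0.0613
```

Run:
```python
from h import *
s,p,W=wrist("w10");print(s['tool_pos'],yaw(s),s['wrist_force'],s['finger_gap'])
```

```text
[0.61961476 0.08038235 0.39740916] -80.58881325987733 [-0.26026097 -0.50290752 -0.48371108] 0.061277566646711135
```

View pics/w10.png

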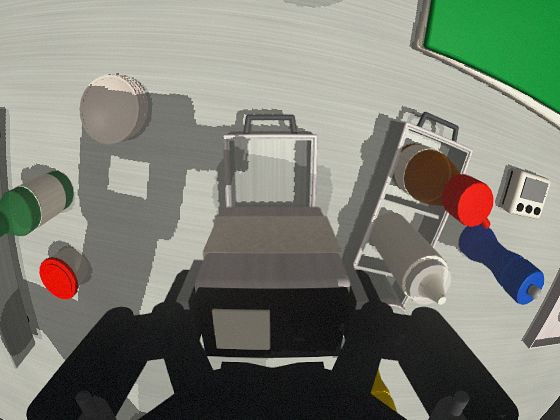

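Tin held upright in line with caddy2's far compartment (columns 221–316). Lowering.

Request:
apply_moves --increments '[0, 1, -20, 0, 0, 0, 0, 0, -45, 0, 0, 0, 0, 0, -50, 0, 0, 0, 0, 0, -30, 0, 0, 0, 0, 0, -13, 0, 0, 0, 0, 0, -6, 0, 0, 0, 0, 0, -2, 0, 0, 0, 0, 0, -1, 0, 0, 0, 0, 0, 0, 0, 0, 0]'

```text
t: 37.08
tool_pos: [0.6197, 0.0826, 0.2313]
tool_rot: [-2.397, 2.03, -0.001]
wrist_force: [-0.3, -0.6, -2.2]
finger_gap: 0.0616
```

Request:
apply_moves --increments '[0, 0, -1, 0, 0, 0, 0, 0, -1, 0, 0, 0, 0, 0, 0, 0, 0, 0]'

```text
t: 37.45
tool_pos: [0.6197, 0.0825, 0.2287]
tool_rot: [2.397, -2.03, -0.0]
wrist_force: [-0.9, -0.6, -2.1]
finger_gap: 0.0615
```

Request:
apply_moves --increments '[0, 0, -1, 0, 0, 0, 0, 0, 0, 0, 0, 0]'

```text
t: 37.7
tool_pos: [0.6196, 0.0826, 0.2286]
tool_rot: [-2.397, 2.03, -0.001]
wrist_force: [-2.4, 0.5, 5.3]
finger_gap: 0.0615
```

Request:
apply_moves --increments '[0, 0, 0, 0, 0, 0, 0, 0, 0, 0, 0, 0, 0, 0, 0, 0, 0, 0, 0, 0, 0, 0, 0, 0, 0, 0, 15, 0, 0, 0, 0, 0, 45, 0, 0, 0, 0, 0, 55, 0, 0, 0, 0, 0, 55, 0, 0, 0, 0, 0, 20, 0, 0, 0, 0, 0, 0, 0, 0, 0]' --jaw 85

```text
t: 38.95
tool_pos: [0.6192, 0.0826, 0.4201]
tool_rot: [-2.395, 2.029, -0.005]
wrist_force: [-0.4, -1.3, -0.9]
finger_gap: 0.085
```

Request:
apply_moves --increments '[-20, 10, 0, 0, 0, 0, -50, 25, 0, 0, 0, 0, -50, 25, 0, 0, 0, 0, -50, 25, 0, 0, 0, 0, -50, 25, 0, 0, 0, 0, -25, 10, 0, 0, 0, 0, 0, 0, 0, 0, 0, 0, 0, 0, 0, 0, 0, 0]'

```text
t: 39.95
tool_pos: [0.3754, 0.2023, 0.4173]
tool_rot: [2.396, -2.031, -0.0]
wrist_force: [-0.7, 0.4, 0.1]
finger_gap: 0.0845
```

Run:
```python
from h import *
A=allpts();cv2.imwrite("pics/scene9.png",A[0][0][:,:,::-1]);cv2.imwrite("pics/top9.png",A[1][0][:,:,::-1])
T=dict(soy=(.6545,-.088,.113,.145),squeeze=(.569,-.079,.08,.122),dredger=(.484,-.071,.07,.1),mill=(.535,.068,.1,.143),tin=(.6195,.082,.085,.11),jar=(.375,-.2395,.06,.09),oil=(.551,.3655,.15,.19),tub=(.4365,.3505,.04,.06),blue=(.575,-.22,.1,.143),yellow=(.3575,-.1075,.1,.143))
for k,(x,y,lo,hi) in T.items():
    for _,w in A:
        print(k,end=' ')
        try:
            circ(w,(x,y),lo,hi)
            m=np.hypot(w[...,0]-x,w[...,1]-y)<.04;print('   zmax',np.percentile(w[m][:,2],99.5).round(4))
        except Exception as e:print('none')
```

```text
soy 371 [652.1 -93. ] 23.8 ((654.3348388671875, -90.35334777832031), (41.08019256591797, 38.98622131347656), 6.71441125869751)
   zmax 0.1473
soy 222 [652.3 -88.8] 22.4 ((654.2429809570312, -86.68721771240234), (39.05556869506836, 37.9063835144043), 0.4158295691013336)
   zmax 0.1483
squeeze 334 [569.8 -81.8] 25.9 ((577.8269653320312, -87.72628784179688), (51.65203857421875, 30.938013076782227), 53.949039459228516)
   zmax 0.1598
squeeze 113 [568.6 -78.3] 26.1 ((568.19921875, -77.61548614501953), (49.93293380737305, 50.816436767578125), 66.1265640258789)
   zmax 0.1602
dredger 775 [483.1 -74.1] 33.7 ((483.3052062988281, -73.87765502929688), (64.57711029052734, 64.68375396728516), 4.556061744689941)
   zmax 0.1019
dredger 611 [483.1 -71.3] 32.6 ((482.7094421386719, -70.70088195800781), (62.69898223876953, 63.61367416381836), 63.94123077392578)
   zmax 0.1031
mill 335 [535.5  66.8] 23.7 ((535.6290893554688, 66.2599868774414), (45.43844223022461, 42.97459411621094), 80.81698608398438)
   zmax 0.1586
mill 136 [534.2  69.7] 23.0 ((533.90576171875, 69.03475952148438), (44.584510803222656, 
[... 1089 characters left out ...]
26269531, 352.0202331542969), (62.514408111572266, 65.50849151611328), 13.725735664367676)
   zmax 0.0556
blue 628 [ 576.1 -221.8] 23.3 ((576.2467651367188, -222.01422119140625), (45.184261322021484, 44.587493896484375), 3.257110595703125)
   zmax 0.1544
blue 373 [ 574.5 -218.4] 22.9 ((573.8993530273438, -218.2943115234375), (43.10099411010742, 44.997493743896484), 0.8974118232727051)
   zmax 0.1546
yellow 497 [ 356.1 -110.7] 25.4 ((357.7188720703125, -108.9604721069336), (44.963661193847656, 44.67958068847656), 46.06773376464844)
   zmax 0.1543
yellow 350 [ 357.1 -106.1] 23.1 ((356.9760437011719, -104.98797607421875), (45.00178527832031, 43.77169418334961), 2.079124927520752)
   zmax 0.1553
```

View pics/scene9.png

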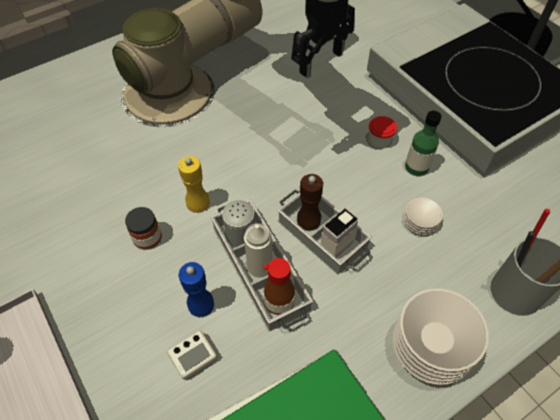

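The final view shows all five items upright in their own compartments and the oil bottle, jar and tub where they were. Handing in.

```bash
python3 -c "
from cell import bot
print(bot.finish_job())"
```

```text
the job is handed in; nothing more can be done
None
```

Both caddies are made up and I've handed the job in at about 40 s of robot time. The report gives no verdict.

- **Three-compartment caddy:** it holds the dredger in the near compartment, the squeeze bottle in the middle and the soy dispenser in the far one.
- **Two-compartment caddy:** it holds the pepper mill in the near compartment and the spice tin in the far one.
- **Setting down:** I lowered each thing in 1 mm steps until the wrist force showed it touching the floor, then released it. The contact readings stayed below about 10 N.

**Last checks:** the final scene and top cameras showed all five upright and within about 2–3 mm of their compartment centres. Their tops were at the right heights for standing on the compartment floor. The oil bottle, jar, tub and the blue and yellow look-alikes read within 2–3 mm of where they were before.

**Disagreement:** the two fixed cameras differed by about 3–4 mm in y throughout. I treated it as calibration error and used their average plus the wrist camera. No check failed.

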